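# Wedge the rocking bench instrument

### The arm

A 7-joint arm with a two-finger parallel gripper is mounted at the origin on a cart in front of the work surface, level with it; the furniture and walls round the work are solid. World frame = base frame: x ahead of the robot, y to its left, z up, the work surface at z = 0. Lengths are in m, angles in rad, forces in N, time in s.
With the tool pointing down it reaches from about 0.425 to 0.875 m from the base axis. Payload 4.7 kg.
Tool frame: the origin (TCP) lies between the finger pads; the fingertips stand 14 mm ahead of it and the grasp point (between the pads) lies 5 mm behind it; z points along the fingers, y is the line along which they close (so a half turn about z gives the same grasp; the last joint's range is limited). The gripper opens to 87 mm and grips with 3 to 60 N. Pads are 19 mm wide; open, the fingers measure 117 mm over their backs; the gripper's body (75 mm by 190 mm) begins 51 mm behind the grasp point.
Start: joints at [1.301, 0.321, -0.07, 1.45, 0.023, 1.371, -0.057], TCP at [0.182, -0.624, 0.237] pointing down, gripper open.
Joint ranges: [-2.86, 2.86], [-0.3, 2.09], [-1.38, 1.24], [0.06, 2.45], [-1.56, 4.7], [0.09, 2.05], [-2.69, 2.69]. Speed limits (rad/s): [2.57, 2.57, 3.14, 3.14, 3.14, 3.14, 3.14].

### API

Orientations are given as a rotation vector (axis times angle).
In Python, from bench import get_state, get_image, camera_params, close_job gives the robot as it stands. The module is installed in compiled form; this text tells all that it offers.
- The arm moves only by the tool arm_command, never from a script. Its argument "motion" is a list of rows, each a list of 5 numbers: the finger opening in mm, from 0 to 87, then the shift along the tool's x, y, z in mm, then the turn about the tool's z in degrees. In form: [[gripper, x, y, z, spin], ...]. A call has 1 to 5 rows; each row is the pose to reach, as a shift and turn from the pose commanded when the call began, along the tool's axes at that moment; what a row does not reach only later rows make up. A row lasts 1/12 s, in which the tool goes at most 41.7 mm and 7.16 degrees, less where a joint would pass 70% of its speed; a pose out of reach is approached as far as the arm can. A call with a gripper value outside its range is refused whole. The fingers move at their own pace and stop on an object; "newtons" is the grip in N (left out, the last holds). Time passes only in rows, so rows that repeat a pose let the fingers close. It gives the time, the measured TCP pose, the force, the opening and the grip force at its end, in the units of the state.
- get_state(): the state, without advancing time (a new reading comes with each control period).
- get_image(name): name is "side" or "top" or "wrist"; returns (picture, depth): 384x512x3 uint8, red, green, blue; 384x512 float32, m along the optical axis (not along the pixel's ray), 0 where there is no reading.
- camera_params(name): a dict with "intrinsics" (3x3 intrinsics, pixels), "extrinsics" (4x4, takes a point from camera to world coordinates). Camera axes: x right, y down, z forward; pixel columns grow to the right and rows downward; lengths in m; the calibration is good to about 2 mm. A picture is of the moment at which its call begins: read the wrist's pose just before it. camera_params takes no time and is no camera call; for the wrist camera it gives the pose at the moment of the call.
- close_job(): hands the job in; it is judged then, once.
The state is a dict: "time": time; "joint_positions": joint angles; "qd": joint speeds; "joint_torque": joint torques, N m; "position": TCP position; "tool_rot": TCP orientation; "ft_force": force on the tool from outside, world axes, zero at the start; "torque": the same for the moment, N m; "grip_width": opening from 0.0 (shut) to 1.0 (fully open); "grip_force": force on a finger pad.
Only numpy, scipy, OpenCV 4.12 (cv2) and the standard library are available. Lean on these libraries where they do the work, as an engineer would, in place of code of your own. Each camera call takes 0.05 s, during which the arm holds its last target. There are 200 camera calls.

### The job

The bench instrument rocks because the levelling foot at its front left corner is screwed in too far. With the fingertips, push the wooden wedge along the bench, thin end first, under that foot until it is snug, then press down firmly on the corner above it to test that the case no longer rocks, and let go. Leave the case level and where it stands, lift nothing, and leave the things around it alone.

Things in the scene. Friction and masses are not known exactly. Their poses are not given: they have to be found in the camera images.
- instrument: Grey bench instrument, 2.4 to 3.6 kg, 170 x 150 mm (x, y), 68 mm high, loose. Origin: centre of its footprint, at bench height; x points from the front panel (three knobs) to the back, y to its left. Flat underside 24 mm up, on four round feet 67 mm in x and 57 mm in y from the middle. It rests on three; 4 to 10 N down on the front left corner tip that down. A side push of 10 N can slide it.
- foot_mount (a point): Point on the underside of the case, 24 mm above the bench, straight above the centre of the short front left foot (-x, +y). That foot, of rubber, 20 mm across with a domed underside, hangs below it; its lowest point is an unknown 5 to 11 mm above the bench. Axes as the instrument's.
- corner_guard: Black rubber guard fixed on top of the case's front left corner, above the short foot, 42 x 42 mm, 4 mm thick (each corner has one alike); its centre lies 4 mm in x and y inward of the foot's. Origin: below its centre at bench height; axes as the instrument's.
- guard_top (a point): Centre of the upper face of that guard, 68 mm above the bench: the place to press for the test. 10 to 20 N straight down, kept up for half a second, is a firm press; under it a case that is not wedged dips 5 to 11 mm here, a well wedged one under 1.5 mm.
- wedge: Plain beech wedge, 60 g, 110 mm long (x), 50 mm wide (y), rising evenly from 2 mm at the thin end (+x) to 24 mm at the heel (-x). Loose, flat on the bench left of the case, thin end toward the short foot. Origin: centre of its underside. Slides at under 1 N until snug under the foot, then resists; 4 to 6 N makes it snug, it stays put, and much more lifts the corner or shoves the case.
- wedge_tip (a point): Middle of the lower edge of the wedge's thin end; axes as the wedge's.
- wedge_heel (a point): Centre of the wedge's heel, the flat upright end face 50 mm wide and 24 mm high where it is pushed; 12 mm above the bench. Axes as the wedge's.
- phone: Black phone, 163 x 79 x 11 mm, lying on the bench near the front edge; origin under its centre. To be left alone.
- cream_pot: Round pot with a black lid, 50 mm across, 63 mm high, behind the case; origin under its centre. To be left alone.
- relay_carton: Small carton, 45 x 74 x 50 mm, behind the case to the left; origin under its centre. To be left alone.
- loose_bracket: Bent sheet bracket, 46 x 52 x 62 mm, near the bench's front edge; origin under its centre. To be left alone.
Not all that is in view belongs to the job. Of the things shaped like the wedge, the beech one is meant.

How it is judged:
On the way, in this order (a step that is already met when the one before it is completed fails the run):
1. the thin end of the wedge is under the short foot (y of wedge_tip in the frame of foot_mount below 0.004 m and x of wedge_tip in the frame of foot_mount between -0.03 and 0.03 m), for 0.1 s.
2. the fingers press down firmly (over 8 N) on the corner guard above the foot and the wedge bears it: the case stays level (contact force between the fingers and corner_guard above 8 N and contact force between wedge and instrument above 1 N and angle between instrument's own z axis and vertical below 0.018 rad), for 0.2 s.
At the end, for the whole second after the job is handed in: The wedge lies under the short foot, thin end past the foot's centre; the case is level within 0.018 rad (2 mm at the corner), less than 25 mm from where it stood; both are at rest (angle between instrument's own z axis and vertical below 0.018 rad and distance of instrument from where it was at the start of the episode below 0.025 m and y of wedge_tip in the frame of foot_mount between -0.08 and 0 m and x of wedge_tip in the frame of foot_mount between -0.04 and 0.04 m and linear speed of each of instrument, wedge below 0.01 m/s); the robot touches nothing.
It fails at once if the wedge was lifted or tipped (height (world z) of wedge above 0.01 m or angle between wedge's own z axis and vertical above 0.2 rad).
It fails at once if the case was lifted or tipped up (height (world z) of instrument above 0.012 m or angle between instrument's own z axis and vertical above 0.2 rad).
It fails at once if the case was shoved out of place (distance of instrument from where it was at the start of the episode above 0.05 m).
It fails at once if a bystander was disturbed (distance of any of phone, cream_pot, relay_carton, loose_bracket from where it was at the start of the episode above 0.02 m).
It also fails if it takes over 48 s, if anything falls off the work surface, if the arm or the gripper's body presses on something with over 40 N, if the wrist force passes 120 N, or if a joint passes its speed limit or range.

## Working session

There is one attempt and no reset: what is moved stays moved. The work goes in short steps, Python scripts to look and compute and a tool call to move; the robot and the scene stay as the last step left them, time stands still between calls to the robot, and variables do not carry over. Pictures are saved under pics/ and viewed, at most 10 in all, crops included, and the job is handed in when it is done.

Besides the shell and the picture viewer there is one more tool, called after "Call:" by a JSON object that holds its "op" and its "data", one argument or row to a line. arm_command: Moves the arm, as the interface text tells. Its arguments: {"type":"object","properties":{"motion":{"type":"array"},"newtons":{"type":"number"}},"required":["motion"]}

```bash
mkdir -p pics
cat > h.py <<'E'
import numpy as np, cv2
from bench import *
def P(name):
    c=camera_params(name); return np.array(c["intrinsics"]),np.array(c["extrinsics"])
def ray(name,px,z,KE=None):
    K,E=KE or P(name); px=np.atleast_2d(px).astype(float)
    d=np.c_[px,np.ones(len(px))]@np.linalg.inv(K).T@E[:3,:3].T
    o=E[:3,3]; return o+d*((z-o[2])/d[:,2])[:,None]
def proj(name,p,KE=None):
    K,E=KE or P(name); c=(np.atleast_2d(p)-E[:3,3])@E[:3,:3]; u=c@K.T; return u[:,:2]/u[:,2:]
E
python3 - <<'E'
from h import *
s=get_state(); print(s)
ims=[]
for n in("top","side"):
    im,d=get_image(n); np.savez("pics/%s.npz"%n,im=im,d=d); cv2.imwrite("pics/%s0.png"%n,cv2.cvtColor(im,4)); K,E=P(n);print(n,K,E)
E
```

```text
{'time': 0.0, 'joint_positions': array([ 1.30110334,  0.32180698, -0.07008966,  1.45167996,  0.02262875,
        1.37078634, -0.05692355]), 'qd': array([ 0.00064813, -0.00088742, -0.00072676, -0.00048999,  0.00036627,
        0.00034855,  0.00036864]), 'joint_torque': array([ 9.90130320e-05, -4.91294324e+01, -4.03678771e-01, -3.12527704e+01,
       -6.37904811e-02,  4.37673542e-02,  1.56716665e-04]), 'position': array([ 0.18179874, -0.62351094,  0.23546945]), 'tool_rot': array([-3.10818017e+00, -4.44051788e-01,  6.13765955e-04]), 'ft_force': array([ 0.41506733, -0.0656029 ,  0.26785099]), 'torque': array([ 0.04618866, -0.03721067,  0.00683727]), 'grip_force': 0.0, 'grip_width': 0.9990989620746923}
top [[347.55822589   0.         251.59925414]
 [  0.         347.55822589 190.69874511]
 [  0.           0.           1.        ]] [[-0.02279639 -0.99480396  0.099224    0.51007876]
 [-0.9992259   0.02585507  0.02964995  0.13300444]
 [-0.03206133 -0.09847128 -0.99462328  0.94200626]
 [ 0.          0.          0.          1.        ]]
side [[416.7217769    0.         256.59384639]
 [  0.         416.7217769  186.05281219]
 [  0.           0.           1.        ]] [[-0.99530615 -0.07083139  0.0659438   0.51884236]
 [-0.09482094  0.57746597 -0.81088966  1.11457008]
 [ 0.01935614 -0.81333632 -0.58147173  0.76009894]
 [ 0.          0.          0.          1.        ]]
```

View pics/top0.png

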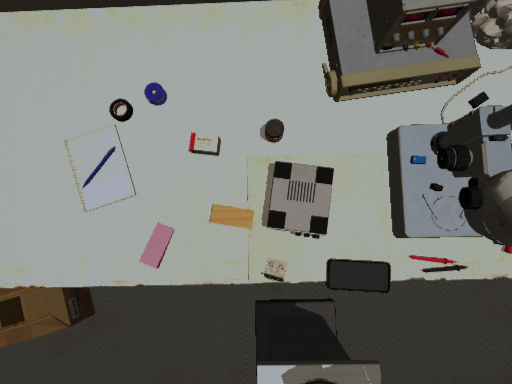

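View pics/side0.png

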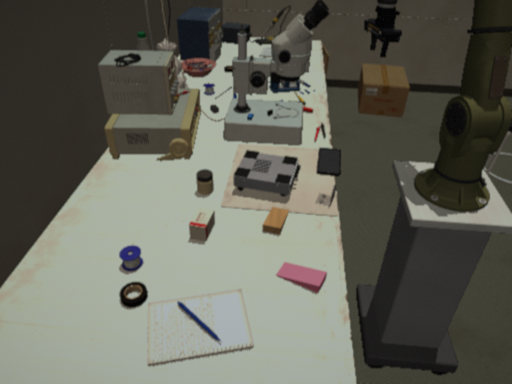

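The top view shows the case centred near (300,199), with its knobs at the bottom, so the short-foot corner guard is at (277,219). Possible wedges are the tan one at (232,216) and the pink one at (157,245). The beech (tan) one is meant. Next I'll measure both and check one close crop.

Run:
```python
from h import *
f=np.load("pics/top.npz");im,d=f["im"],f["d"]
hsv=cv2.cvtColor(im,cv2.COLOR_RGB2HSV); print(hsv[216,232],hsv[216,190],hsv[170,260],hsv[219,277],hsv[200,285])
KE=P("top")
def comps(m,roi,amin):
    x0,y0,x1,y1=roi; M=np.zeros(m.shape,np.uint8);M[y0:y1,x0:x1]=m[y0:y1,x0:x1]
    return [c for c in cv2.findContours(M,0,cv2.CHAIN_APPROX_NONE)[0] if cv2.contourArea(c)>amin]
m=(hsv[...,1]>90)&(hsv[...,2]>100)
for c in comps(m,(200,195,262,240),100):
    r=cv2.minAreaRect(c);b=cv2.boxPoints(r);print("wedge",r);print(b, ray("top",b,0).round(4))
g=hsv[...,2]<60
for c in comps(g,(262,155,340,236),60):
    r=cv2.minAreaRect(c);print("guard",r,ray("top",r[0],.068).round(4))
# depth heights in wedge/case
v,u=np.mgrid[0:384,0:512];K,E=KE
X=np.stack([(u-K[0,2])/K[0,0]*d,(v-K[1,2])/K[1,1]*d,d],-1)@E[:3,:3].T+E[:3,3]
print("z wedge row",X[216,208:258:4,2].round(3),"case",X[200,266:334:8,2].round(3))
a=cv2.resize(im[150:250,200:345],None,fx=5,fy=5,interpolation=2)
cv2.imwrite("pics/crop1.png",cv2.cvtColor(a,4))
```

```text
[ 18 143 161] [ 49  12 168] [ 39  24 169] [30 45 17] [ 12  19 134]
wedge ((231.8513641357422, 215.8918914794922), (41.75733947753906, 18.577085494995117), 9.462322235107422)
[[209.72975 221.62161]
 [212.7838  203.2973 ]
 [253.97298 210.16217]
 [250.91893 228.48648]] [[0.5228 0.2766 0.    ]
 [0.5723 0.2677 0.    ]
 [0.5509 0.1559 0.    ]
 [0.5017 0.1653 0.    ]]
guard ((318.1089172363281, 225.910888671875), (17.114639282226562, 19.303722381591797), 5.710593223571777) [[ 0.505  -0.0044  0.068 ]]
guard ((275.9999694824219, 218.99998474121094), (17.253406524658203, 16.970563888549805), 8.130102157592773) [[0.5245 0.0996 0.068 ]]
guard ((323.861572265625, 175.1077117919922), (16.868722915649414, 15.876444816589355), 7.125016689300537) [[ 0.632  -0.0242  0.068 ]]
guard ((282.20770263671875, 169.8384552001953), (16.99275779724121, 15.752410888671875), 7.125016689300537) [[0.6484 0.0802 0.068 ]]
z wedge row [-0.001  0.022  0.023  0.019  0.015  0.014  0.014  0.01   0.007  0.007
  0.006  0.003  0.004] case [0.002 0.066 0.064 0.064 0.064 0.066 0.063 0.062 0.002]
```

View pics/crop1.png

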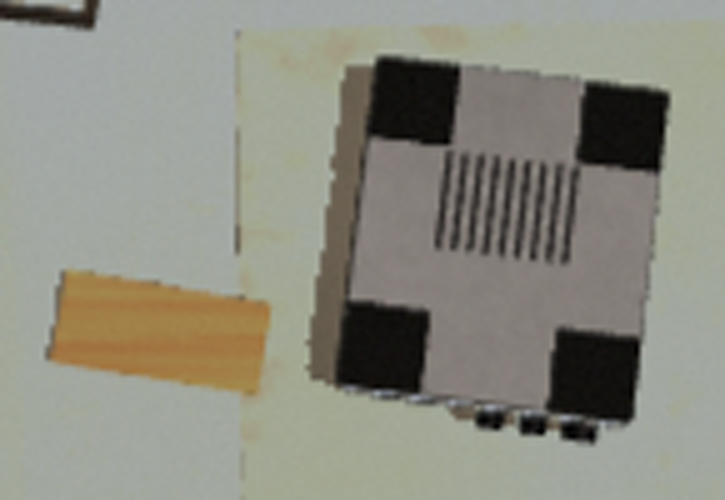

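The close crop shows the tan beech wedge with its heel at the left (24 mm by depth) and its thin end at the right, facing the black front-left guard. Guard spacing comes out at 125/106 mm and wedge length at 110 mm, both matching the given sizes.

Working positions in the world frame:
- **Foot:** about (0.5205, 0.105)
- **Guard:** about (0.524, 0.100)
- **Heel:** about (0.547, 0.269)
- **Push direction:** about -100.6°

I'll swing round in front of the microscope first.

Call:
{"op": "arm_command", "data": {
  "motion": [
    [15, 26, -30, 0, 0],
    [15, 52, -60, 0, 0],
    [15, 78, -90, 0, 0],
    [15, 104, -120, 0, 0],
    [15, 131, -150, 0, 0]
  ],
  "newtons": 20
}}

```text
time: 0.52
position: [0.2659, -0.4414, 0.236]
tool_rot: [-3.11, -0.443, 0.001]
ft_force: [0.6, 0.0, 0.1]
grip_width: 0.71
grip_force: 0.0
```

Call:
{"op": "arm_command", "data": {
  "motion": [
    [15, 27, -29, 0, 0],
    [15, 54, -58, 0, 0],
    [15, 81, -87, 0, 0],
    [15, 108, -116, 0, 0],
    [15, 135, -145, 0, 0]
  ]
}}

```text
time: 0.93
position: [0.355, -0.2643, 0.2363]
tool_rot: [3.11, 0.444, -0.001]
ft_force: [0.8, -1.0, -0.0]
grip_width: 0.325
grip_force: 0.0
```

Call:
{"op": "arm_command", "data": {
  "motion": [
    [15, 26, -31, 0, 0],
    [15, 52, -62, 0, 0],
    [15, 78, -93, 0, 0],
    [15, 104, -124, 0, 0],
    [15, 130, -155, 0, 0]
  ]
}}

```text
time: 1.35
position: [0.4362, -0.0792, 0.2364]
tool_rot: [3.109, 0.444, -0.0]
ft_force: [0.6, -1.3, -0.5]
grip_width: 0.176
grip_force: 0.0
```

Call:
{"op": "arm_command", "data": {
  "motion": [
    [15, 22, -34, 0, -6.3],
    [15, 44, -68, 0, -12.6],
    [15, 66, -102, 0, -18.9],
    [15, 88, -136, 0, -25.2],
    [15, 111, -169, 0, -31.5]
  ]
}}

```text
time: 1.77
position: [0.4952, 0.1141, 0.2366]
tool_rot: [2.868, 1.279, 0.0]
ft_force: [0.6, -0.8, 0.4]
grip_width: 0.175
grip_force: 0.0
```

Call:
{"op": "arm_command", "data": {
  "motion": [
    [15, 37, -17, 0, -6.3],
    [15, 74, -34, 0, -12.6],
    [15, 110, -51, 0, -18.9],
    [15, 147, -68, 0, -25.2],
    [15, 184, -86, 0, -31.3]
  ]
}}

```text
time: 2.18
position: [0.5561, 0.3073, 0.2357]
tool_rot: [2.419, 2.004, -0.002]
ft_force: [1.2, -1.4, 1.3]
grip_width: 0.173
grip_force: 0.0
```

Run:
```python
from h import *
from scipy.spatial.transform import Rotation as R
s=get_state();M=R.from_rotvec(s["tool_rot"]).as_matrix();p=s["position"];print(p,M.round(3),s["ft_force"])
h=np.array([.5466,.2686]);print("foot,heel,guard in tool mm",[(M.T@(np.array(q)-p)*1e3).round(1) for q in([.5205,.1048,.024],[.5466,.2686,.012],[.5238,.1002,.068])])
KE=P("wrist");im,d=get_image("wrist");cv2.imwrite("pics/w1.png",cv2.cvtColor(im,4));print(KE[1].round(3))
print(proj("wrist",[[.5466,.2686,.024],[.526,.1606,0]],KE))
```

```text
[0.55608071 0.30725083 0.23567204] [[ 0.186  0.983 -0.001]
 [ 0.983 -0.186 -0.001]
 [-0.001 -0.001 -1.   ]] [ 1.18459004 -1.41245376  1.30287013]
foot,heel,guard in tool mm [array([-205.3,    2.8,  211.9]), array([-39.5,  -2. , 223.7]), array([-209.3,    6.9,  167.9])]
[[ 0.983 -0.179 -0.049  0.569]
 [-0.186 -0.949 -0.254  0.377]
 [-0.001  0.258 -0.966  0.383]
 [ 0.     0.     0.     1.   ]]
[[251.74362891 207.59959501]
 [251.81473011 272.32790291]]
```

View pics/w1.png

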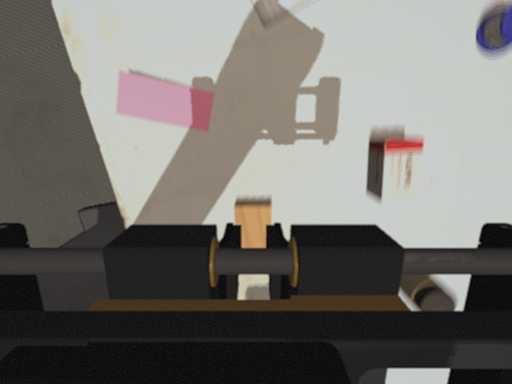

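The wrist view shows the heel centred between the fingers at about (253,203). The predicted position was (252,207), so the line is good. Going down behind the heel.

Call:
{"op": "arm_command", "data": {
  "motion": [
    [15, 0, 0, 40, 0],
    [15, 0, 0, 80, 0],
    [15, 0, 0, 120, 0],
    [15, 0, 0, 160, 0],
    [15, 0, 0, 180, 0]
  ]
}}

```text
time: 2.65
position: [0.5526, 0.3037, 0.0507]
tool_rot: [-2.422, -1.998, 0.012]
ft_force: [-0.2, -0.5, -1.2]
grip_width: 0.172
grip_force: 0.0
```

Call:
{"op": "arm_command", "data": {
  "motion": [
    [15, 0, 0, 12, 0],
    [15, 0, 0, 24, 0],
    [15, 0, 0, 33, 0],
    [15, 0, 0, 33, 0],
    [15, 0, 0, 33, 0]
  ]
}}

```text
time: 3.07
position: [0.5559, 0.3066, 0.0243]
tool_rot: [2.423, 1.999, 0.002]
ft_force: [0.1, 0.2, 0.7]
grip_width: 0.172
grip_force: 0.0
```

Call:
{"op": "arm_command", "data": {
  "motion": [
    [15, -8, 0, 0, 0],
    [15, -16, 0, 0, 0],
    [15, -23, 0, 0, 0],
    [15, -28, 0, 0, 0],
    [15, -33, 0, 0, 0]
  ]
}}

```text
time: 3.48
position: [0.5495, 0.2729, 0.024]
tool_rot: [2.423, 1.998, 0.001]
ft_force: [0.5, 1.5, 1.3]
grip_width: 0.171
grip_force: 0.4
```

Call:
{"op": "arm_command", "data": {
  "motion": [
    [15, -6, 0, 0, 0],
    [15, -12, 0, 0, 0],
    [15, -18, 0, 0, 0],
    [15, -24, 0, 0, 0],
    [15, -30, 0, 0, 0]
  ]
}}

```text
time: 3.9
position: [0.5433, 0.2438, 0.0235]
tool_rot: [-2.423, -2.0, 0.0]
ft_force: [-0.3, 0.5, -0.5]
grip_width: 0.177
grip_force: 0.3
```

Run:
```python
from h import *
s=get_state();print(s["position"],s["ft_force"])
im,d=get_image("top");hsv=cv2.cvtColor(im,cv2.COLOR_RGB2HSV)
m=((hsv[...,1]>90)&(hsv[...,2]>100)).astype(np.uint8);m[:195]=0;m[240:]=0;m[:,:200]=0;m[:,275:]=0
c=max(cv2.findContours(m,0,2)[0],key=cv2.contourArea);b=cv2.boxPoints(cv2.minAreaRect(c));print(b,ray("top",b,0).round(4))
cv2.imwrite("pics/t2.png",cv2.cvtColor(cv2.resize(im[150:290,190:350],None,fx=4,fy=4),4))
```

```text
[0.54329374 0.24380774 0.02351023] [-0.25660689  0.45229946 -0.54408043]
[[234.19472 208.92036]
 [244.72568 196.88496]
 [271.48676 220.30089]
 [260.95578 232.33629]] [[0.5556 0.2095 0.    ]
 [0.5876 0.1802 0.    ]
 [0.5224 0.1093 0.    ]
 [0.4908 0.1385 0.    ]]
```

View pics/t2.png

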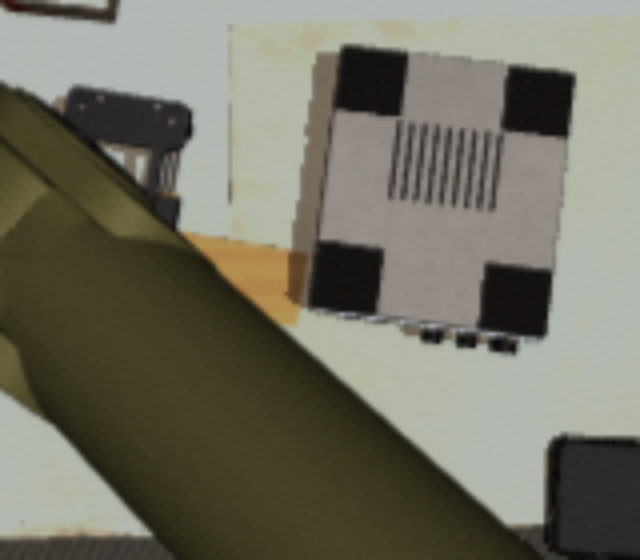

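The crop shows the wedge still straight. Its thin end, at about (301,287), is just reaching the case edge with the short foot ahead, and it has moved as predicted. I'll keep pushing, more slowly, and watch the force.

Call:
{"op": "arm_command", "data": {
  "motion": [
    [15, -5, 0, 0, 0],
    [15, -10, 0, 0, 0],
    [15, -15, 0, 0, 0],
    [15, -20, 0, 0, 0],
    [15, -25, 0, 0, 0]
  ]
}}

```text
time: 4.37
position: [0.5385, 0.2193, 0.0235]
tool_rot: [2.423, 2.0, -0.0]
ft_force: [0.0, 0.0, 0.3]
grip_width: 0.173
grip_force: 0.2
```

Call:
{"op": "arm_command", "data": {
  "motion": [
    [15, -2, 0, 0, 0],
    [15, -4, 0, 0, 0],
    [15, -6, 0, 0, 0],
    [15, -8, 0, 0, 0],
    [15, -8, 0, 0, 0]
  ]
}}

```text
time: 4.78
position: [0.5371, 0.2115, 0.0235]
tool_rot: [2.423, 1.999, -0.001]
ft_force: [-0.2, -0.5, -0.4]
grip_width: 0.177
grip_force: 0.0
```

Call:
{"op": "arm_command", "data": {
  "motion": [
    [15, -1, 0, 0, 0],
    [15, -2, 0, 0, 0],
    [15, -3, 0, 0, 0],
    [15, -4, 0, 0, 0],
    [15, -4, 0, 0, 0]
  ]
}}

```text
time: 5.2
position: [0.5364, 0.2079, 0.0235]
tool_rot: [2.423, 2.0, -0.0]
ft_force: [-0.0, -0.8, 0.3]
grip_width: 0.175
grip_force: 0.1
```

Call:
{"op": "arm_command", "data": {
  "motion": [
    [15, -1, 0, 0, 0],
    [15, -2, 0, 0, 0],
    [15, -3, 0, 0, 0],
    [15, -4, 0, 0, 0],
    [15, -4, 0, 0, 0]
  ]
}}

```text
time: 5.62
position: [0.5358, 0.2055, 0.0239]
tool_rot: [-2.422, -2.0, -0.003]
ft_force: [1.1, 5.8, -0.5]
grip_width: 0.173
grip_force: 2.6
```

Call:
{"op": "arm_command", "data": {
  "motion": [
    [15, -1, 0, 0, 0],
    [15, -2, 0, 0, 0],
    [15, -3, 0, 0, 0],
    [15, -3, 0, 0, 0],
    [15, -3, 0, 0, 0]
  ]
}}

```text
time: 6.03
position: [0.5355, 0.2042, 0.0243]
tool_rot: [-2.42, -2.0, -0.007]
ft_force: [1.4, 7.7, 0.4]
grip_width: 0.176
grip_force: 3.9
```

The wedge is snug: the force rose to 6–8 N. Backing off, then up.

Call:
{"op": "arm_command", "data": {
  "motion": [
    [15, 4, 0, 0, 0],
    [15, 12, 0, 0, 0],
    [15, 25, 0, 0, 0],
    [15, 35, 0, -30, 0],
    [15, 35, 0, -65, 0]
  ]
}}

```text
time: 6.45
position: [0.5394, 0.236, 0.0867]
tool_rot: [-2.419, -2.0, 0.009]
ft_force: [0.7, 0.7, 1.3]
grip_width: 0.17
grip_force: 0.0
```

Call:
{"op": "arm_command", "data": {
  "motion": [
    [0, 0, 0, -35, 0],
    [0, 0, 0, -65, 0],
    [0, 0, 0, -85, 0],
    [0, 0, 0, -85, 0],
    [0, 0, 0, -85, 0]
  ]
}}

```text
time: 6.87
position: [0.5424, 0.235, 0.1744]
tool_rot: [2.422, 1.997, 0.001]
ft_force: [-0.1, -0.8, -0.2]
grip_width: 0.007
grip_force: 0.0
```

Run:
```python
from h import *
from scipy.spatial.transform import Rotation as R
KE=P("top");im,d=get_image("top")
hsv=cv2.cvtColor(im,cv2.COLOR_RGB2HSV)
g=(hsv[...,2]<60).astype(np.uint8);M=np.zeros_like(g);M[155:240,258:345]=g[155:240,258:345]
for c in cv2.findContours(M,0,1)[0]:
    if cv2.contourArea(c)>60:
        r=cv2.minAreaRect(c);print("guard",r,ray("top",r[0],.068,KE).round(4))
s=get_state();Q=R.from_rotvec(s["tool_rot"]).as_matrix();p=s["position"];print(p,s["grip_width"],s["ft_force"])
print("guard in tool",(Q.T@(np.array([.5238,.1002,.068])-p)*1e3).round(1))
cv2.imwrite("pics/t3.png",cv2.cvtColor(cv2.resize(im[140:280,190:350],None,fx=4,fy=4),4))
```

```text
guard ((318.42681884765625, 224.6585235595703), (16.896024703979492, 16.454299926757812), 6.340191841125488) [[ 0.508  -0.0054  0.068 ]]
guard ((275.9923400878906, 219.06158447265625), (17.116792678833008, 16.24854850769043), 7.125016689300537) [[0.5244 0.0996 0.068 ]]
guard ((324.0549011230469, 175.00608825683594), (16.675161361694336, 15.681278228759766), 6.340191841125488) [[ 0.6323 -0.0247  0.068 ]]
guard ((282.2399597167969, 169.8199920654297), (16.82914161682129, 15.414929389953613), 8.13010311126709) [[0.6484 0.0801 0.068 ]]
[0.54161359 0.23459479 0.17295116] 0.007701599503637157 [-0.28173412 -1.28972444 -1.0257251 ]
guard in tool [-135.1    8.1  105.2]
```

View pics/t3.png

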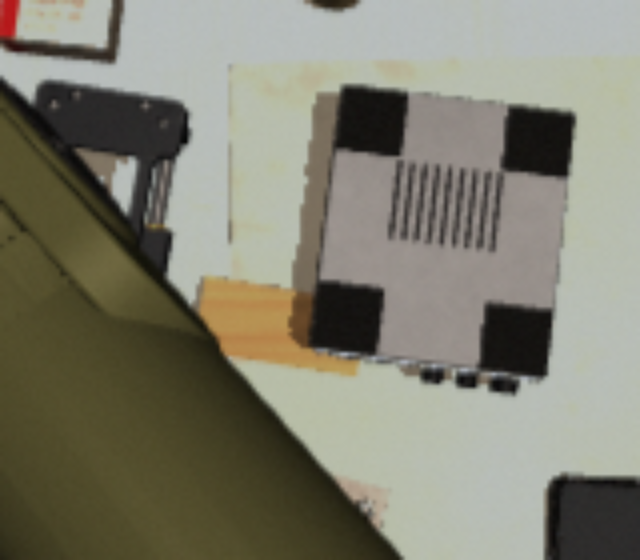

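The case has not moved (guards within 1 mm) and the wedge lies under the front-left corner, its front tip corner showing at about (357,373). Next is the press test with closed fingers.

Call:
{"op": "arm_command", "data": {
  "motion": [
    [0, -35, 2, 0, 0],
    [0, -70, 4, 0, 0],
    [0, -105, 6, 0, 0],
    [0, -135, 8, 0, 0],
    [0, -135, 8, 30, 0]
  ]
}}

```text
time: 7.33
position: [0.5269, 0.0924, 0.1454]
tool_rot: [2.429, 1.98, -0.0]
ft_force: [1.9, -0.8, -0.5]
grip_width: 0.009
grip_force: 0.0
```

Call:
{"op": "arm_command", "data": {
  "motion": [
    [0, 0, 0, 25, 0],
    [0, 0, 0, 42, 0],
    [0, 0, 0, 50, 0],
    [0, 0, 0, 50, 0],
    [0, 0, 0, 50, 0]
  ]
}}

```text
time: 7.75
position: [0.5234, 0.1017, 0.093]
tool_rot: [-2.421, -1.999, 0.002]
ft_force: [-0.2, 0.4, 0.1]
grip_width: 0.003
grip_force: 0.0
```

Call:
{"op": "arm_command", "data": {
  "motion": [
    [0, 0, 0, 3, 0],
    [0, 0, 0, 6, 0],
    [0, 0, 0, 9, 0],
    [0, 0, 0, 11, 0],
    [0, 0, 0, 11, 0]
  ]
}}

```text
time: 8.17
position: [0.5238, 0.1013, 0.0823]
tool_rot: [2.423, 2.0, -0.001]
ft_force: [0.5, 0.1, -0.1]
grip_width: 0.004
grip_force: 0.0
```

Call:
{"op": "arm_command", "data": {
  "motion": [
    [0, 0, 0, 1, 0],
    [0, 0, 0, 2, 0],
    [0, 0, 0, 3, 0],
    [0, 0, 0, 4, 0],
    [0, 0, 0, 4, 0]
  ]
}}

```text
time: 8.58
position: [0.524, 0.1017, 0.0816]
tool_rot: [2.422, 1.999, -0.003]
ft_force: [-9.6, -3.1, 24.7]
grip_width: 0.005
grip_force: 12.3
```

25 N is a little too much, so I'll ease to about 14 N and hold.

Call:
{"op": "arm_command", "data": {
  "motion": [
    [0, 0, 0, -1.5, 0],
    [0, 0, 0, -1.5, 0],
    [0, 0, 0, -1.5, 0],
    [0, 0, 0, -1.5, 0],
    [0, 0, 0, -1.5, 0]
  ]
}}

```text
time: 9.0
position: [0.524, 0.1016, 0.0819]
tool_rot: [2.422, 1.999, -0.002]
ft_force: [-4.8, -1.6, 13.7]
grip_width: 0.006
grip_force: 7.0
```

Call:
{"op": "arm_command", "data": {
  "motion": [
    [0, 0, 0, 0, 0],
    [0, 0, 0, 0, 0],
    [0, 0, 0, 0, 0],
    [0, 0, 0, 0, 0],
    [0, 0, 0, 0, 0]
  ]
}}

```text
time: 9.42
position: [0.524, 0.1016, 0.0819]
tool_rot: [2.422, 1.999, -0.002]
ft_force: [-5.0, -1.1, 13.3]
grip_width: 0.004
grip_force: 7.0
```

It held 13–14 N for over half a second with a dip under 1 mm. Letting go.

Call:
{"op": "arm_command", "data": {
  "motion": [
    [0, 0, 0, -4, 0],
    [0, 0, 0, -12, 0],
    [0, 0, 0, -40, 0],
    [0, 0, 0, -80, 0],
    [0, 0, 0, -110, 0]
  ]
}}

```text
time: 9.83
position: [0.5241, 0.102, 0.1924]
tool_rot: [2.422, 2.0, 0.002]
ft_force: [0.7, -0.4, 0.6]
grip_width: 0.004
grip_force: 0.0
```

Call:
{"op": "arm_command", "data": {
  "motion": [
    [0, 40, 0, 0, 0],
    [0, 80, 0, 0, 0],
    [0, 120, 0, 0, 0],
    [0, 150, 0, 0, 0],
    [0, 150, 0, 0, 0]
  ]
}}

```text
time: 10.25
position: [0.5507, 0.2573, 0.1909]
tool_rot: [-2.41, -2.007, -0.007]
ft_force: [-0.9, 0.6, -0.1]
grip_width: 0.005
grip_force: 0.0
```

Run:
```python
from h import *
KE=P("top");im,d=get_image("top");K,E=KE
hsv=cv2.cvtColor(im,cv2.COLOR_RGB2HSV)
g=(hsv[...,2]<60).astype(np.uint8);M=np.zeros_like(g);M[155:240,258:345]=g[155:240,258:345]
for c in cv2.findContours(M,0,1)[0]:
    if cv2.contourArea(c)>60:
        r=cv2.minAreaRect(c);print("guard",ray("top",r[0],.068,KE).round(4))
print(get_state()["position"],get_state()["ft_force"])
i2,_=get_image("side")
a=cv2.resize(im[140:280,190:350],(400,350));b=cv2.resize(i2[130:260,200:350],(400,347));b=cv2.copyMakeBorder(b,0,3,0,0,0)
cv2.imwrite("pics/f.png",cv2.cvtColor(np.hstack([a,b]),4))
```

```text
guard [[ 0.508  -0.0054  0.068 ]]
guard [[0.5244 0.0996 0.068 ]]
guard [[ 0.632  -0.0248  0.068 ]]
guard [[0.6482 0.0802 0.068 ]]
[0.55106896 0.2537374  0.19048767] [0.39371619 1.09966431 1.04218052]
```

View pics/f.png

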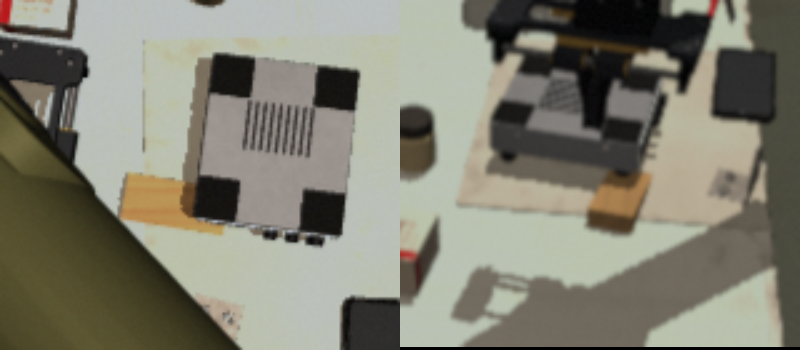

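The final views show the wedge still under the front-left corner (left panel, 160,203), the case unmoved and level, and the fingers clear of everything.

```bash
python3 -c "
from bench import *
print(close_job())"
```

```text
the job is handed in; nothing more can be done
None
```

I pushed the wedge snug under the short foot (6–8 N at the end, slightly over the 4–6 N given) and press-tested the corner: a 25 N peak, over the 20 N firm-press limit, then about 13 N held over half a second with under 1 mm dip. I then let go and handed the job in with the case unmoved; no verdict came back.

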